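# Mount the board vice on the sloping rest by its keyholes

## Task

Mount the small board vice on the sloping rest: lay its plate flat on the rest, vice up, so that the two screw heads come up through the round ends of its keyholes, and let go of it there. Then push it down the slope until it is fully home with its slots under the screw heads. Last, swing the catch round to its stop behind the plate's upper edge so that the plate cannot ride back up; leave the small things lying about where they are.

Things in the scene. Friction and masses are not known exactly. Their poses are not given: they have to be found in the camera images.
- rest_face: sloping top of the rest, a grey sheet-metal desk that does not move: 200 x 200 mm, sloping 20 degrees down towards the robot. Origin: on the surface midway between the two screws, 45 mm above the table; +x up the slope, +y left, +z square out of it. Surface from x -75 to +125 mm, y -100 to +100. A plate fully home has this same frame; friction holds a plate where it is laid
- screw_left (a point): centre of the top of the left fixed shoulder screw's head, at (0, +62, 12) mm in rest_face: shank 8 mm diameter, head 16 mm diameter, underside of the head 7 mm and top 12 mm above the sloping surface, axis square to the surface
- screw_right (a point): the same for the right screw, at (0, -62, 12) mm in rest_face
- vice_plate: loose aluminium plate 110 (x) x 170 (y) x 5 mm carrying a small closed two-jaw vice, 0.3 to 0.6 kg. Origin: centre of the plate's underside; +x towards the edge that belongs at the top of the slope, +z up on the vice side. With the screw heads centred in the round ends of its keyholes, its origin is at x = +20 mm in rest_face; fully home it is at 0. A push of 2 to 8 N slides it
- vice_top (a point): centre of the top of the vice, (0, 0, 33) mm in vice_plate. The vice is a dark block, x -22 to +22 mm, y -27 to +25, from 5 to 33 mm above the plate's underside: grip it across its 44 mm in x, push it on its end face at x = +22. At y +31 to +44 mm are an end bracket (44 mm in x, up to 29 mm high) and a screw knob of 18 mm diameter, nothing else stands on the plate
- keyhole_left (a point): centre of the round end of the left keyhole, at the plate's underside, (-20, +62, 0) mm in vice_plate. Through hole 22 mm diameter, flaring into a slot 11 mm wide that runs towards +x and ends where an 8 mm shank bottoms at x = 0
- keyhole_right (a point): the same for the right keyhole, (-20, -62, 0) mm in vice_plate
- catch (a joint): turn-button catch on the rest: dark flat bar 14 mm wide, 1 to 7 mm above the surface, its rounded end 31 mm from the pivot, axis square to the surface. 0 = closed at its stop, pointing straight down the slope, end 2 mm behind a plate that is home (otherwise the plate blocks it). Direction in rest_face at q: (-cos q, -sin q); at most 2.2. It stays where left; friction 0.05 N m
- catch_pivot (a point): pivot of the catch on the sloping surface, (+88, -50, 0) mm in rest_face
- catch_post (a point): centre of the upright post on the catch, to push it by: 12 mm diameter, 22 mm from the pivot; stands from 7 to 24 mm above the sloping surface, this point at 15 mm
- battery_pack: loose grey battery pack 27 x 58 x 14 mm, a bystander; origin at its underside
- stick_cap_a: loose thumbstick cap 25 mm diameter, 19 mm high, a bystander; origin at its underside
- stick_cap_b: loose thumbstick cap 25 mm diameter, 19 mm high, a bystander; origin at its underside
- marker: loose marker pen 135 mm long, a bystander; origin at its underside

How it is judged:
On the way, in this order (a step that is already met when the one before it is completed fails the run):
1. the plate lies flat on the rest with both screw heads up through the round ends of its keyholes, and the fingers are off it (x of vice_plate in the frame of rest_face between 0.012 and 0.025 m and y of vice_plate in the frame of rest_face between -0.005 and 0.005 m and z of vice_plate in the frame of rest_face below 0.003 m and angle between the z axis of vice_plate and the z axis of rest_face, either way round below 0.05 rad and contact force between the fingers and vice_plate below 0.2 N), for 0.2 s.
2. the plate has been pushed down the slope and is home under the screw heads, the catch not yet closed (x of vice_plate in the frame of rest_face below 0.0025 m and z of vice_plate in the frame of rest_face below 0.003 m and value of joint catch above 0.3 rad), for 0.1 s.
At the end, for the whole second after the job is handed in: the plate lies flat on the rest within 3 mm of fully home (slots under both screw heads) and at rest, and the catch is closed within 0.2 rad of its stop behind the plate's upper edge (x of vice_plate in the frame of rest_face between -0.003 and 0.003 m and y of vice_plate in the frame of rest_face between -0.003 and 0.003 m and z of vice_plate in the frame of rest_face below 0.003 m and angle between the z axis of vice_plate and the z axis of rest_face, either way round below 0.05 rad and angle between the x axis of vice_plate and the x axis of rest_face, either way round below 0.06 rad and value of joint catch below 0.2 rad and linear speed of vice_plate below 0.02 m/s); the robot touches nothing.
It fails at once if a battery pack, stick cap or marker is moved by more than 40 mm (distance of any of battery_pack, stick_cap_a, stick_cap_b, marker from where it was at the start of the episode above 0.04 m).
It also fails if it takes over 61 s, if anything falls off the work surface, if the arm or the gripper's body presses on something with over 40 N, if the wrist force passes 120 N, or if a joint passes its speed limit or range.

## Robot

A 6-joint arm with a two-finger parallel gripper is mounted at the origin on a cart in front of the work surface, level with it; the furniture and walls round the work are solid. World frame = base frame: x ahead of the robot, y to its left, z up, the work surface at z = 0. Lengths are in m, angles in rad, forces in N, time in s.
With the tool pointing down it reaches from about 0.325 to 0.9 m from the base axis. Payload 6.1 kg.
Tool frame: the origin (TCP) lies at the very end of the fingers, on their centre line; the grasp point (between the pads) lies 19 mm behind it (r.pinch_z is the distance from the TCP to the grasp point, in m); z points along the fingers, y is the line along which they close (so a half turn about z gives the same grasp; the last joint's range is limited). The gripper opens to 85 mm and grips with 20 to 120 N. Pads are 22 mm wide; open, the fingers measure 114 mm over their backs; the gripper's body (76 mm by 85 mm) begins 54 mm behind the grasp point. The pads swing forward as they close: fully open they stand 13 mm farther back than shut.
Start: joints at [-1.385, 0.22, 1.526, -0, 1.395, -0.126], TCP at [0.192, -0.595, 0.231] pointing down, gripper open.
Joint ranges: [-2.98, 2.98], [-0.91, 2.08], [0.09, 2.57], [-1.24, 4.39], [0.2, 2.65], [-2.68, 2.68]. Speed limits (rad/s): [2.57, 2.57, 3.01, 3.14, 3.14, 3.14].

## Interface

Orientations are given as a unit quaternion [w, x, y, z].
In Python, from workcell import get_obs, viewer, r gives the robot as it stands.
- The arm moves only by the tool servo_tool, never from a script. Its argument "targets" is a list of rows, each an object with "delta_pos": the shift along the tool's x, y, z as a fraction of full scale, a list of three; "turn": the turn about the tool's z as a fraction of full scale. A call has 1 to 12 rows; each row shifts and turns the commanded pose from where the row before left it, along the tool's axes as they then stand; what a row does not reach is not made up. Full scale, the value 1, is 0.025 m for a shift and 0.08 rad for a turn. A row lasts 1/12 s, in which the tool goes at most 41.7 mm and 7.16 degrees, less where a joint would pass 70% of its speed; a pose out of reach is approached as far as the arm can. A call with a number of a shift or a turn outside -1 to 1 is refused whole. A call with a gripper value outside its range is refused whole. "gripper" is the opening, from -1 (shut) to 1 (fully open), set as the call begins (left out, the last holds). The fingers move at their own pace and stop on an object; "force" is the grip in N (left out, the last holds). Time passes only in rows, so rows that do not move let the fingers close. It gives the time, the measured TCP pose, the force, the opening and the grip force at its end, in the units of the state.
- get_obs(): the state, without advancing time (a new reading comes with each control period).
- viewer.snapshot(name): name is "side" or "top" or "wrist"; returns the picture (480x640x3 uint8, blue, green, red); there is no depth.
- viewer.get_calibration(name): a dict with "fovy" (degrees; the focal length in pixels is half the picture's height over the tangent of half this angle, whatever the lens; pixels are square), "cx", "cy" (the principal point, pixels), "rvec" (rotation vector, rad) and "tvec" (3), from world to camera coordinates, as OpenCV has them. Camera axes: x right, y down, z forward; pixel columns grow to the right and rows downward; lengths in m; the calibration is good to about 2 mm. A picture is of the moment at which its call begins: read the wrist's pose just before it. get_calibration takes no time and is no camera call; for the wrist camera it gives the pose at the moment of the call.
- r.job_done(): hands the job in; it is judged then, once.
The state is a dict: "clock": time; "joint_positions": joint angles; "dq": joint speeds; "effort": joint torques, N m; "ee_pos": TCP position; "ee_rot": TCP orientation; "contact_force": force on the tool from outside, world axes, zero at the start; "torque": the same for the moment, N m; "width": finger opening in m; "grip_force": force on a finger pad.
Only numpy, scipy, OpenCV 4.12 (cv2) and the standard library are available. Lean on these libraries where they do the work, as an engineer would, in place of code of your own. Each camera call takes 0.05 s, during which the arm holds its last target. There are 200 camera calls.

## Working session

There is one attempt and no reset: what is moved stays moved. The work goes in short steps, Python scripts to look and compute and a tool call to move; the robot and the scene stay as the last step left them, time stands still between calls to the robot, and variables do not carry over. Pictures are saved under pics/ and viewed, at most 10 in all, crops included, and the job is handed in when it is done.

Besides the shell and the picture viewer there is one more tool, called after "Call:" by a JSON object that holds its "fn" and its "kwargs", one argument or row to a line. servo_tool: Moves the arm, as the interface text tells. Its arguments: {"type":"object","properties":{"targets":{"type":"array","items":{"type":"object","properties":{"delta_pos":{"type":"array","items":{"type":"number"}},"turn":{"type":"number"}}}},"gripper":{"type":"number"},"force":{"type":"number"}},"required":["targets"]}

```bash
mkdir -p pics; ls; cat > h.py <<'E'
import numpy as np, cv2
from workcell import get_obs, viewer, r
def cal(n):
    c=viewer.get_calibration(n); f=240/np.tan(np.radians(c['fovy'])/2)
    K=np.array([[f,0,c['cx']],[0,f,c['cy']],[0,0,1.]])
    R=cv2.Rodrigues(np.array(c['rvec'],float))[0]; return K,R,np.array(c['tvec'],float).ravel()
def ray(n,u,v,C=None):
    K,R,t=C or cal(n); d=R.T@np.linalg.solve(K,[u,v,1.]); return -R.T@t,d
def onz(n,u,v,z,C=None):
    o,d=ray(n,u,v,C); return o+d*(z-o[2])/d[2]
def proj(n,P,C=None):
    K,R,t=C or cal(n); p=(R@np.atleast_2d(P).T).T+t; q=(K@p.T).T; return q[:,:2]/q[:,2:]
E
python3 - <<'E'
from h import *
a=[viewer.snapshot(n) for n in("top","side","wrist")]
for n,i in zip(("top","side","wrist"),a): cv2.imwrite(f"pics/{n}0.png",i)
for n in("top","side"):
    K,R,t=cal(n); print(n,K[0,0],K[:2,2],-R.T@t,R[2])
o=get_obs();print(o)
E
```

```text
pics
top 436.0028103661211 [320.29066309 245.73819048] [ 0.42766062 -0.04802711  0.96021014] [ 0.18766035  0.00284924 -0.98222985]
side 490.51408998708723 [322.73727162 240.37447163] [0.33747805 0.76378642 0.45553641] [ 0.24178998 -0.87870097 -0.41160929]
{'clock': 0.15, 'joint_positions': array([-1.38509620e+00,  2.21076853e-01,  1.52735293e+00,  6.65278906e-06,
        1.39472576e+00, -1.26093715e-01]), 'dq': array([-0.00038106, -0.0036009 , -0.00309525,  0.00022768, -0.00018032,
       -0.00018441]), 'effort': array([ 7.72350031e-04, -4.97484899e+01, -3.89903426e+01, -3.41080295e-04,
        7.19491261e-03,  3.31687616e-06]), 'ee_pos': array([ 0.19164242, -0.59439198,  0.23042836]), 'ee_rot': array([-7.81197874e-04,  9.87872456e-01,  1.55265581e-01, -2.00131320e-05]), 'contact_force': array([-0.66332131, -0.37511465,  0.31430024]), 'torque': array([ 0.01759497, -0.01216208, -0.04694656]), 'grip_force': 0.0, 'width': 0.08543893147583803}
```

View pics/top0.png

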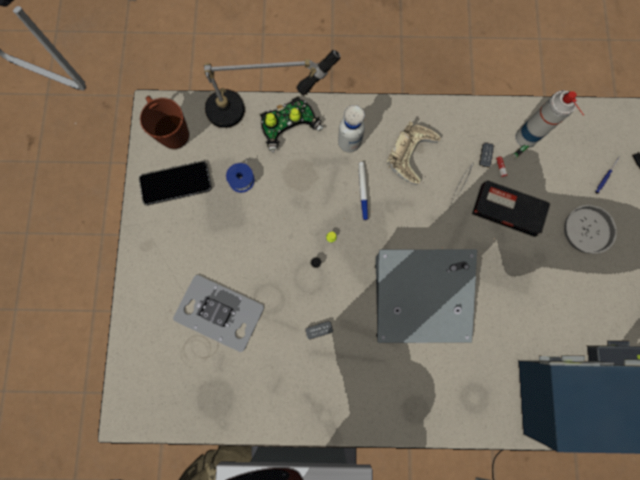

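View pics/side0.png

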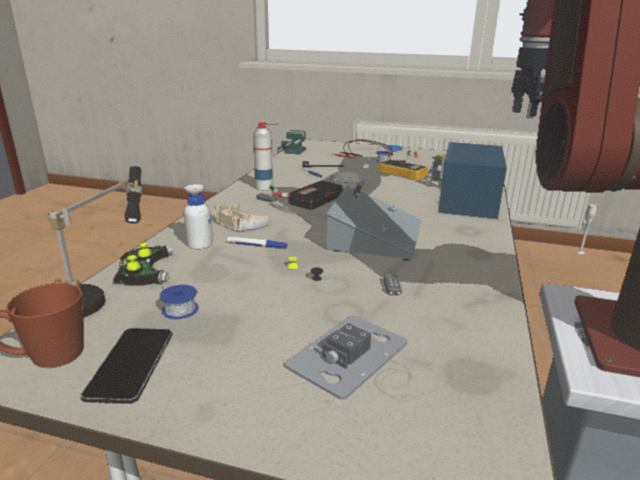

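Top view: plate near (220,312), rest near (427,297) with its screws at about (397,310) and (458,310), catch at about (458,266). The marker, caps and battery pack lie between and above them. I'll zoom in for a coarse measurement.

```bash
python3 - <<'E'
from h import *
i=cv2.imread("pics/top0.png")
a=cv2.resize(i[265:360,165:275],None,fx=5,fy=5,interpolation=cv2.INTER_CUBIC)[:475]
b=cv2.resize(i[245:350,370:485],None,fx=4.5,fy=4.5,interpolation=cv2.INTER_CUBIC)[:472]
H=475
c=np.zeros((600,800,3),np.uint8)
a=cv2.resize(i[265:360,165:275],(440,380),interpolation=cv2.INTER_CUBIC); b=cv2.resize(i[245:350,375:485],(352,336),interpolation=cv2.INTER_CUBIC)
c[:380,:440]=a; c[:336,445:797]=b
cv2.imwrite("pics/crop0.png",c)
# coarse: world points
for n,u,v,z in(("plate",220,312,.005),("vice",216,309,.033),("screwL",397,310,.056),("screwR",458,310,.056),("catch",463,265,.08),("cap",332,237,.0),("bat",320,329,.01)):
    print(n,onz("top",u,v,z).round(4))
print(proj("top",[[.192,-.595,0]]))
K,R,t=cal("wrist");print(K[0,0],-R.T@t,R)
E
```

```text
plate [0.4602 0.1695 0.005 ]
vice [0.4653 0.172  0.033 ]
screwL [ 0.4688 -0.2052  0.056 ]
screwR [ 0.471  -0.3305  0.056 ]
catch [ 0.5609 -0.337   0.08  ]
cap [ 0.6316 -0.0712  0.    ]
bat [ 0.4278 -0.0478  0.01  ]
[[583.82996837 450.295338  ]]
341.56671100984045 [ 0.25779153 -0.57166403  0.37436195] [[ 0.30660085 -0.95183548 -0.00226489]
 [-0.91576185 -0.2956282   0.27200035]
 [-0.25956915 -0.08132144 -0.96229449]]
```

View pics/crop0.png

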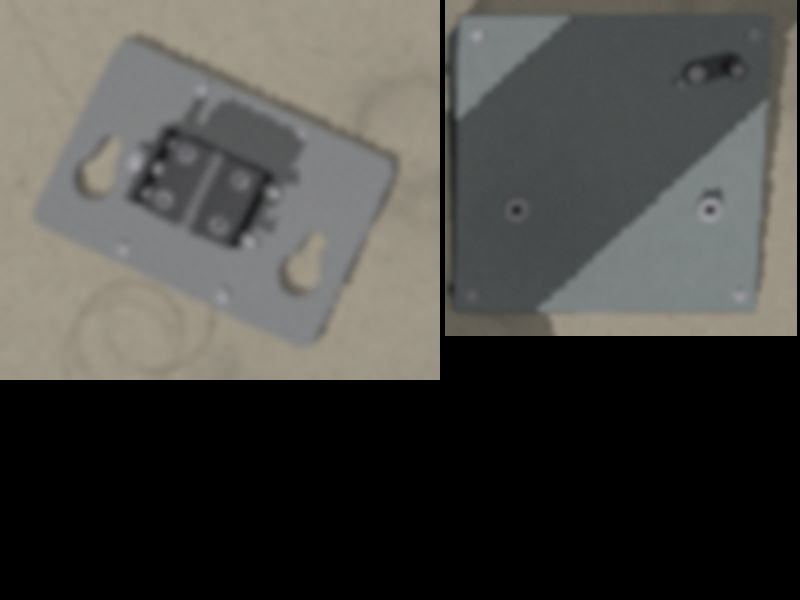

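```bash
python3 - <<'E'
from h import *
b=onz("side",443,208,0); print(b)
for z in(.1,.13,.16,.2): print(z,proj("side",[b[0],b[1],z]).round())
o,d=ray("top",520,361)
for z in (.1,.15,.2): print(onz("top",520,361,z))
E
```

```text
[ 3.56360056e-01 -5.10918751e-01  5.55111512e-17]
0.1 [[448. 172.]]
0.13 [[449. 160.]]
0.16 [[450. 149.]]
0.2 [[452. 133.]]
[ 0.37428092 -0.43129157  0.1       ]
[ 0.37738363 -0.4090142   0.15      ]
[ 0.38048635 -0.38673682  0.2       ]
```

Call:
{"fn": "servo_tool", "kwargs": {
  "targets": [
    {"delta_pos": [0,0,-0.8],"turn": -0.5},
    {"delta_pos": [0,0,-0.8],"turn": 0}
  ],
  "gripper": 1,
  "force": 40
}}

```text
clock: 0.32
ee_pos: [0.1914, -0.5935, 0.2693]
ee_rot: [-0.002, 0.984, 0.176, -0.0]
contact_force: [-0.7, -0.0, 0.3]
width: 0.0856
grip_force: 0.0
```

Call:
{"fn": "servo_tool", "kwargs": {
  "targets": [
    {"delta_pos": [0.8,-0.4,0],"turn": 0},
    {"delta_pos": [0.8,-0.4,0],"turn": 0},
    {"delta_pos": [0.8,-0.4,0],"turn": 0},
    {"delta_pos": [0.8,-0.4,0],"turn": 0},
    {"delta_pos": [0.8,-0.4,0],"turn": 0},
    {"delta_pos": [0.8,-0.4,0],"turn": 0},
    {"delta_pos": [0.8,-0.4,0],"turn": 0},
    {"delta_pos": [0.8,-0.4,0],"turn": 0},
    {"delta_pos": [0.8,-0.4,0],"turn": 0},
    {"delta_pos": [0.8,-0.4,0],"turn": 0}
  ]
}}

```text
clock: 1.15
ee_pos: [0.3456, -0.431, 0.271]
ee_rot: [-0.0, 0.985, 0.175, -0.0]
contact_force: [1.0, -0.5, -0.2]
width: 0.0855
grip_force: 0.0
```

Call:
{"fn": "servo_tool", "kwargs": {
  "targets": [
    {"delta_pos": [0.8,-0.4,0],"turn": 0},
    {"delta_pos": [0.8,-0.4,0],"turn": 0},
    {"delta_pos": [0.8,-0.4,0],"turn": 0},
    {"delta_pos": [0.8,-0.4,0],"turn": 0},
    {"delta_pos": [0.8,-0.4,0],"turn": 0},
    {"delta_pos": [0.8,-0.4,0],"turn": 0},
    {"delta_pos": [0.8,-0.4,0],"turn": 0},
    {"delta_pos": [0.8,-0.4,0],"turn": 0},
    {"delta_pos": [0.8,-0.4,0],"turn": 0},
    {"delta_pos": [0.8,-0.4,0],"turn": 0},
    {"delta_pos": [0,0,0],"turn": -1},
    {"delta_pos": [0,0,0],"turn": -1}
  ]
}}

```text
clock: 2.15
ee_pos: [0.499, -0.2679, 0.2708]
ee_rot: [-0.0, 0.967, 0.256, -0.0]
contact_force: [-0.6, -0.0, 0.2]
width: 0.0851
grip_force: 0.0
```

Call:
{"fn": "servo_tool", "kwargs": {
  "targets": [
    {"delta_pos": [0,0,0],"turn": -1},
    {"delta_pos": [0,0,0],"turn": -1},
    {"delta_pos": [0,0,0],"turn": -1},
    {"delta_pos": [0,0,0],"turn": -1},
    {"delta_pos": [0,0,0],"turn": -1},
    {"delta_pos": [0,0,0],"turn": -1},
    {"delta_pos": [0,0,0],"turn": -1},
    {"delta_pos": [0,0,0],"turn": -1},
    {"delta_pos": [0,0,0],"turn": -1},
    {"delta_pos": [0,0,0],"turn": -1},
    {"delta_pos": [0,0,0],"turn": -1},
    {"delta_pos": [0,0,0],"turn": -1}
  ]
}}

```text
clock: 3.15
ee_pos: [0.4981, -0.2691, 0.2709]
ee_rot: [-0.0, 0.74, 0.673, -0.0]
contact_force: [-0.7, 0.5, -0.1]
width: 0.0857
grip_force: 0.0
```

```bash
cat >> h.py <<'E'
def snap(name):
    """wrist picture with its calibration saved"""
    C=cal("wrist"); i=viewer.snapshot("wrist"); cv2.imwrite(f"pics/{name}.png",i)
    np.savez(f"{name}.npz",K=C[0],R=C[1],t=C[2]); o=get_obs(); w,x,y,z=o['ee_rot']
    print(o['clock'],o['ee_pos'].round(4),"phi",np.degrees(2*np.arctan2(y,x)).round(2)); return i,C
def ld(name):
    d=np.load(f"{name}.npz"); return cv2.imread(f"pics/{name}.png"),(d['K'],d['R'],d['t'])
E
python3 -c "
from h import *
snap('w1')"
```

```text
3.2 [ 0.4981 -0.2691  0.2709] phi 84.82
```

View pics/w1.png

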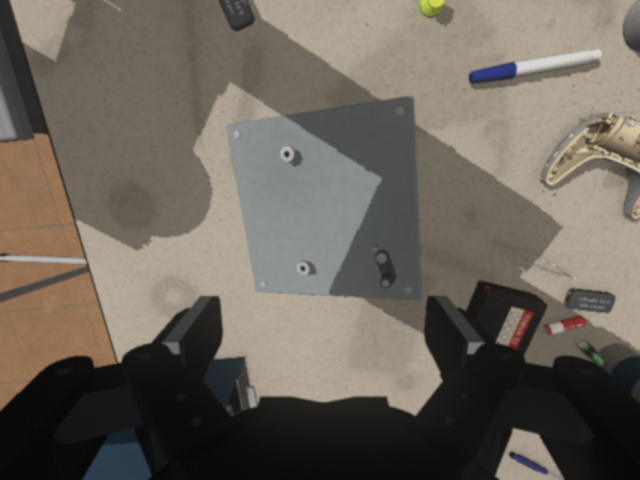

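The wrist view shows the screw heads at (288,154) and (303,268), and the catch with its pivot near (381,257) and post near (386,281). Next I refine these and compute the rest frame.

```bash
cat >> h.py <<'E'
def blob(g,u,v,w=10,dark=False):
    """centroid of the bright (or dark) blob nearest (u,v)"""
    p=g[v-w:v+w+1,u-w:u+w+1].astype(float); p=255-p if dark else p
    m=(p>(p.max()*.5+np.median(p)*.5)).astype(np.uint8)
    n,l,s,c=cv2.connectedComponentsWithStats(m)
    k=1+np.argmin([np.hypot(*(c[j]-w))-.05*s[j,4] for j in range(1,n)])
    return c[k]+[u-w,v-w],s[k,4]
E
python3 - <<'E'
from h import *
i,C=ld('w1'); g=cv2.cvtColor(i,cv2.COLOR_BGR2GRAY)
a=np.radians(20); P=[]
for (u,v) in((288,154),(303,268)):
    c,n=blob(g,u,v); d,m=blob(g,u,v,5,True)
    z=.045+.012*np.cos(a); P.append(onz("wrist",*c,z,C)); print(c,n,d,m,P[-1].round(4),onz("wrist",*d,z,C).round(4))
P=np.array(P); y=P[0]-P[1]; print("dist",np.linalg.norm(y)); y/=np.linalg.norm(y); 
yaw=np.arctan2(-y[0],y[1]); x=np.array([np.cos(a)*np.cos(yaw),np.cos(a)*np.sin(yaw),np.sin(a)]); zz=np.cross(x,y); O=P.mean(0)-.012*zz
print("yaw",np.degrees(yaw),"O",O); R=np.c_[x,y,zz]; np.savez("rest.npz",O=O,R=R)
# checks: corners, catch
for q in(1.2,1.5,1.8,2.1):
  post=np.array([.088-.022*np.cos(q),-.05-.022*np.sin(q),.024]); print(q,proj("wrist",O+R@post,C).round(1))
print("pivot",proj("wrist",O+R@[.088,-.05,.007],C))
print(proj("wrist",[O+R@p for p in([-.075,.1,0],[-.075,-.1,0],[.125,.1,0],[.125,-.1,0])],C).round(1))
cv2.imwrite("pics/c1.png",np.hstack([cv2.resize(i[140:170,272:304],(384,360)),cv2.resize(i[240:300,350:414],(384,360))]))
E
```

```text
[286.14851485 153.17821782] 101 [286.41176471 153.88235294] 17 [ 0.4668 -0.2032  0.0563] [ 0.467  -0.204   0.0563]
[301.93939394 268.39393939] 66 [302.46666667 268.13333333] 15 [ 0.4689 -0.3285  0.0563] [ 0.4695 -0.3283  0.0563]
dist 0.12531987887549537
yaw 0.9455182139171949 O [ 0.47195124 -0.26582509  0.045     ]
1.2 [[370.7 281.7]]
1.5 [[377.1 283.2]]
1.8 [[383.6 283. ]]
2.1 [[389.6 280.9]]
pivot [[380.41740084 256.8733706 ]]
[[225.  124.4]
 [255.1 291.5]
 [412.2  95.1]
 [420.  300.1]]
```

View pics/c1.png

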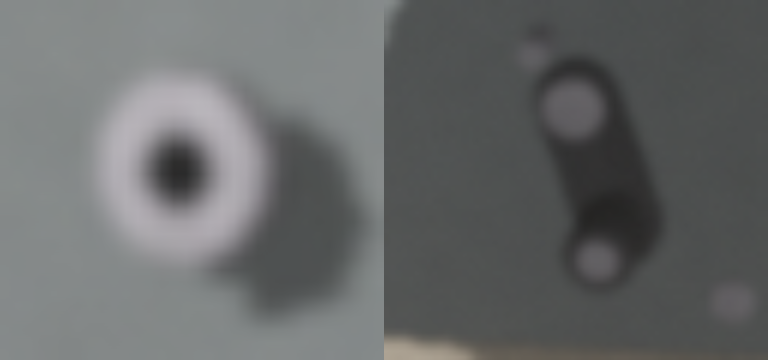

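Left screw socket at (286.7,153.5) and catch post at (385.2,282.5), so q is about 1.88. The corners agree with the fitted rest frame. Now to the vice.

Call:
{"fn": "servo_tool", "kwargs": {
  "targets": [
    {"delta_pos": [0.85,-0.15,0],"turn": 0},
    {"delta_pos": [0.85,-0.15,0],"turn": 0},
    {"delta_pos": [0.85,-0.15,0],"turn": 0},
    {"delta_pos": [0.85,-0.15,0],"turn": 0},
    {"delta_pos": [0.85,-0.15,0],"turn": 0},
    {"delta_pos": [0.85,-0.15,0],"turn": 0},
    {"delta_pos": [0.85,-0.15,0],"turn": 0},
    {"delta_pos": [0.85,-0.15,0],"turn": 0},
    {"delta_pos": [0.85,-0.15,0],"turn": 0},
    {"delta_pos": [0.85,-0.15,0],"turn": 0}
  ]
}}

```text
clock: 4.03
ee_pos: [0.4816, -0.0531, 0.2711]
ee_rot: [-0.0, 0.742, 0.67, -0.0]
contact_force: [0.2, 0.7, -0.2]
width: 0.0853
grip_force: 0.0
```

Call:
{"fn": "servo_tool", "kwargs": {
  "targets": [
    {"delta_pos": [0.85,-0.15,0.2],"turn": 0},
    {"delta_pos": [0.85,-0.15,0.2],"turn": 0},
    {"delta_pos": [0.85,-0.15,0.2],"turn": 0},
    {"delta_pos": [0.85,-0.15,0.2],"turn": 0},
    {"delta_pos": [0.85,-0.15,0.2],"turn": 0},
    {"delta_pos": [0.85,-0.15,0.2],"turn": 0},
    {"delta_pos": [0.85,-0.15,0.2],"turn": 0},
    {"delta_pos": [0.85,-0.15,0.2],"turn": 0},
    {"delta_pos": [0.85,-0.15,0.2],"turn": 0},
    {"delta_pos": [0.85,-0.15,0.2],"turn": 0}
  ]
}}

```text
clock: 4.87
ee_pos: [0.4653, 0.1621, 0.2209]
ee_rot: [-0.0, 0.742, 0.671, -0.0]
contact_force: [-0.8, 0.8, -0.5]
width: 0.0855
grip_force: 0.0
```

Call:
{"fn": "servo_tool", "kwargs": {
  "targets": [
    {"delta_pos": [0,0,0],"turn": 0.9},
    {"delta_pos": [0,0,0],"turn": 0.9},
    {"delta_pos": [0,0,0],"turn": 0.9},
    {"delta_pos": [0,0,0],"turn": 0.9},
    {"delta_pos": [0,0,0],"turn": 0.9},
    {"delta_pos": [0,0,0],"turn": 0}
  ]
}}

```text
clock: 5.37
ee_pos: [0.4655, 0.1611, 0.2211]
ee_rot: [-0.0, 0.85, 0.526, -0.0]
contact_force: [0.3, -0.0, 0.1]
width: 0.0854
grip_force: 0.0
```

```bash
python3 -c "
from h import *
i,C=snap('w2')"
```

```text
5.4167 [0.4655 0.1611 0.2211] phi 63.71
```

View pics/w2.png

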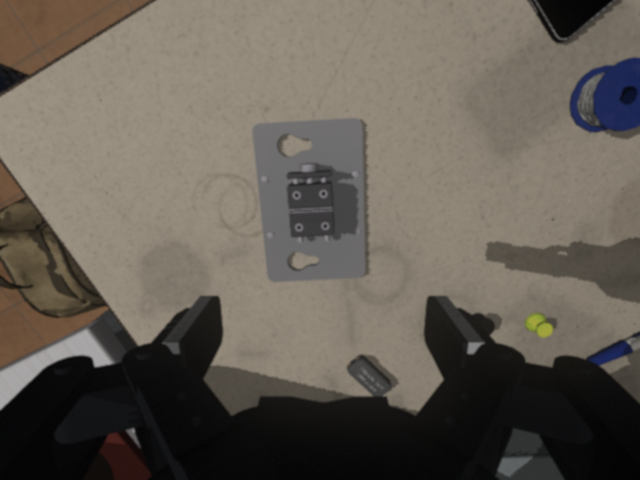

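Wrist view: plate corners near (253,125), (364,119), (367,276), (269,281); keyholes at (289,145) and (299,261); vice block about (288–334, 180–238). Measuring it.

```bash
python3 - <<'E'
from h import *
i,C=ld('w2'); f=i.astype(int)
m=((f[...,2]-f[...,0])<9).astype(np.uint8); m[:110]=0;m[290:]=0;m[:,:240]=0;m[:,380:]=0
m=cv2.morphologyEx(m,cv2.MORPH_OPEN,np.ones((3,3)))
cs,h=cv2.findContours(m,cv2.RETR_CCOMP,cv2.CHAIN_APPROX_NONE)
k=max(range(len(cs)),key=lambda j:cv2.contourArea(cs[j])); c=cs[k].reshape(-1,2)
W=np.array([onz("wrist",u,v,.005,C)[:2] for u,v in c])
rc=cv2.minAreaRect((W*1000).astype(np.float32)); print("rect mm",rc)
cen=np.array(rc[0])/1000
for j,q in enumerate(cs):
    if h[0][j][3]==k and cv2.contourArea(q)>60:
        w=np.array([onz("wrist",u,v,.005,C)[:2] for u,v in q.reshape(-1,2)]); M=cv2.moments((w*1000).astype(np.float32)); rr=cv2.minAreaRect((w*1000).astype(np.float32))
        print("hole",M['m10']/M['m00'],M['m01']/M['m00'],rr)
b=cv2.boxPoints(rc); print(b)
# dark vice top
g=cv2.cvtColor(i,cv2.COLOR_BGR2GRAY); d=((g<75)*1).astype(np.uint8); d[:175]=0;d[242:]=0;d[:,:282]=0;d[:,340:]=0
ys,xs=np.nonzero(d); print(np.bincount(xs)[280:342],np.bincount(ys)[170:245])
E
```

```text
rect mm ((458.5088806152344, 174.79010009765625), (169.56170654296875, 110.25315856933594), 66.62755584716797)
hole 419.74824313794886 124.63163671662714 ((421.57891845703125, 125.74834442138672), (22.64883041381836, 34.79763412475586), 85.08795166015625)
hole 469.2675301047173 237.85265775001946 ((471.0701599121094, 238.88450622558594), (23.31090545654297, 35.16257858276367), 84.51195526123047)
[[374.27258 118.83496]
 [475.47894  75.09683]
 [542.7452  230.74524]
 [441.53882 274.48337]]
[ 0  0  0  0  0  0  0  4 21 28 41 51 47 42 39 36 35 34 37 38 37 43 48 52
 57 56 54 53 53 54 54 56 57 59 56 56 55 55 53 50 44 38 35 34 33 34 39 41
 48 51 56 55 60 63 64 64 64 62 60 58] [ 0  0  0  0  0 53 53 50 35 24 19 22 29 38 51 52 52 52 53 48 42 36 36 36
 38 36 36 36 41 47 52 52 52 51 51 51 51 35 13  8  7  8 21 40 50 50 50 50
 50 50 50 48 44 36 33 35 35 33 32 33 37 43 49 49 49 43 27 14 11  5  1]
```

Call:
{"fn": "servo_tool", "kwargs": {
  "targets": [
    {"delta_pos": [0,0,0],"turn": -0.61},
    {"delta_pos": [0.35,-0.48,0.8],"turn": 0},
    {"delta_pos": [0,0,0.8],"turn": 0},
    {"delta_pos": [0,0,0.8],"turn": 0},
    {"delta_pos": [0,0,0.8],"turn": 0},
    {"delta_pos": [0,0,0.8],"turn": 0},
    {"delta_pos": [0,0,0.8],"turn": 0},
    {"delta_pos": [0,0,0.8],"turn": 0},
    {"delta_pos": [0,0,0.8],"turn": 0},
    {"delta_pos": [0,0,0.4],"turn": 0},
    {"delta_pos": [0,0,0],"turn": 0},
    {"delta_pos": [0,0,0],"turn": 0}
  ]
}}

```text
clock: 6.42
ee_pos: [0.4579, 0.1738, 0.0512]
ee_rot: [-0.0, 0.836, 0.548, -0.001]
contact_force: [-0.5, 0.1, 0.6]
width: 0.0856
grip_force: 0.0
```

Positions match the plan. Continuing down 43 mm and closing.

Call:
{"fn": "servo_tool", "kwargs": {
  "targets": [
    {"delta_pos": [0,0,0.5],"turn": 0},
    {"delta_pos": [0,0,0.5],"turn": 0},
    {"delta_pos": [0,0,0.4],"turn": 0},
    {"delta_pos": [0,0,0.3],"turn": 0},
    {"delta_pos": [0,0,0],"turn": 0},
    {"delta_pos": [0,0,0],"turn": 0}
  ]
}}

```text
clock: 6.92
ee_pos: [0.4583, 0.1739, 0.009]
ee_rot: [-0.0, 0.836, 0.548, -0.0]
contact_force: [0.7, -0.3, 0.1]
width: 0.0854
grip_force: 0.0
```

Call:
{"fn": "servo_tool", "kwargs": {
  "targets": [
    {"delta_pos": [0,0,0],"turn": 0},
    {"delta_pos": [0,0,0],"turn": 0},
    {"delta_pos": [0,0,0],"turn": 0},
    {"delta_pos": [0,0,0],"turn": 0},
    {"delta_pos": [0,0,0],"turn": 0},
    {"delta_pos": [0,0,0],"turn": 0},
    {"delta_pos": [0,0,0],"turn": 0},
    {"delta_pos": [0,0,0],"turn": 0},
    {"delta_pos": [0,0,0],"turn": 0}
  ],
  "gripper": -0.2,
  "force": 50
}}

```text
clock: 7.67
ee_pos: [0.4586, 0.1741, 0.0096]
ee_rot: [0.0, 0.836, 0.548, 0.0]
contact_force: [-1.6, 0.3, 6.0]
width: 0.0428
grip_force: 52.9
```

Call:
{"fn": "servo_tool", "kwargs": {
  "targets": [
    {"delta_pos": [0,0,-0.3],"turn": 0},
    {"delta_pos": [0,0,-0.6],"turn": 0},
    {"delta_pos": [0,0,-0.8],"turn": 0},
    {"delta_pos": [0,0,-0.8],"turn": 0},
    {"delta_pos": [0,0,-0.8],"turn": 0},
    {"delta_pos": [0,0,-0.8],"turn": 0},
    {"delta_pos": [0,0,-0.8],"turn": 0},
    {"delta_pos": [0,0,-0.8],"turn": 0},
    {"delta_pos": [0,0,-0.8],"turn": 0},
    {"delta_pos": [0,0,-0.5],"turn": 0},
    {"delta_pos": [0,0,-0.2],"turn": 0},
    {"delta_pos": [0,0,0],"turn": 0}
  ]
}}

```text
clock: 8.67
ee_pos: [0.4586, 0.1739, 0.1898]
ee_rot: [0.0, 0.836, 0.548, 0.001]
contact_force: [-0.1, -0.0, -3.5]
width: 0.043
grip_force: 52.0
```

```bash
python3 -c "
from h import *
i,C=snap('w3')
p=[.1,.15,.19,.2]
cv2.imwrite('pics/s3.png',viewer.snapshot('side'))
cv2.imwrite('pics/c3.png',np.vstack([i[:400],cv2.resize(cv2.imread('pics/s3.png')[100:400,200:520],(640,600))[:200]])[:600])"
```

```text
8.7167 [0.4579 0.1738 0.1886] phi 66.5
```

View pics/c3.png

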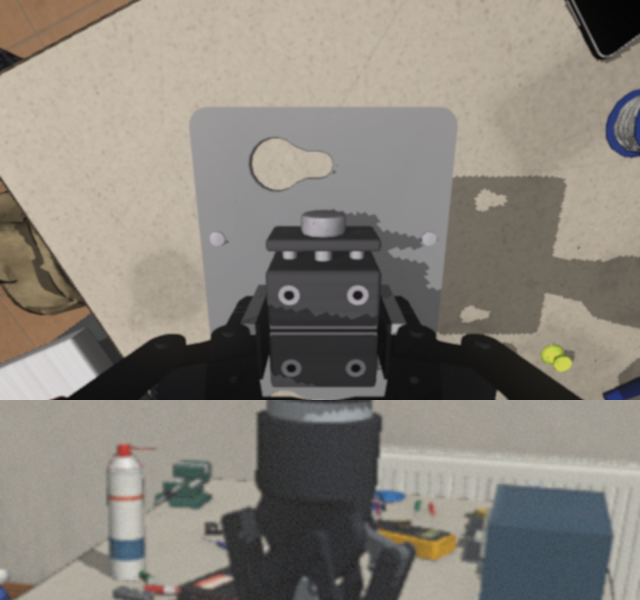

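The wrist picture shows the plate held squarely, its left keyhole round end at about (277,163), far edge v≈107, sides u≈190 and 457. Computing the plate's offset in the tool frame.

```bash
python3 - <<'E'
from h import *
i,C=ld('w3'); f=i.astype(int); o=get_obs(); T=np.array([.4579,.1738,.1886]); print(o['ee_pos'])
ph=np.radians(66.5); tx=np.array([np.cos(ph),np.sin(ph)]); ty=np.array([np.sin(ph),-np.cos(ph)])
zt=T[2]-.0046
def tool(u,v,z=zt):
    w=onz("wrist",u,v,z,C)[:2]-T[:2]; return np.array([w@tx,w@ty])
m=((f[...,2]-f[...,0])<9).astype(np.uint8)
E=lambda row,a,b:a+np.flatnonzero(m[row,a:b])
for row in(120,150,180,210,230): 
    e=E(row,170,480); print(row,e[0],e[-1],(1000*tool(e[0],row)).round(1),(1000*tool(e[-1],row)).round(1))
for col in(215,260,320,380,430):
    v=90+np.flatnonzero(m[90:150,col])[0]; print(col,v,(1000*tool(col,v)).round(1))
hole=(1-m); hole[:125]=0;hole[200:]=0;hole[:,:235]=0;hole[:,345:]=0
cs,_=cv2.findContours(hole,cv2.RETR_EXTERNAL,cv2.CHAIN_APPROX_NONE); c=max(cs,key=cv2.contourArea).reshape(-1,2)
w=np.array([1000*tool(u,v) for u,v in c]); l=w[w[:,1]<w[:,1].min()+15]
A=np.c_[2*l,np.ones(len(l))]; s=np.linalg.lstsq(A,(l**2).sum(1),rcond=None)[0]; print("round",s[:2],np.sqrt(s[2]+s[0]**2+s[1]**2), "slot end",w[:,1].max())
E
```

```text
[0.45736964 0.17368654 0.18770848]
120 190 455 [ 81.1 -54.9] [81.1 54.9]
150 192 454 [ 69.1 -55.3] [69.1 55.7]
180 195 451 [ 56.5 -55.4] [56.5 55.7]
210 198 448 [ 43.3 -55.4] [43.3 55.7]
230 200 446 [ 34.2 -55.4] [34.1 55.7]
215 108 [ 85.7 -44.2]
260 108 [ 85.7 -25.7]
320 108 [85.7 -1.1]
380 108 [85.7 23.6]
430 108 [85.7 44.1]
round [ 63.23912038 -19.76586509] 10.82621621631666 slot end 4.013726416766908
```

Call:
{"fn": "servo_tool", "kwargs": {
  "targets": [
    {"delta_pos": [0,0,0],"turn": -0.5},
    {"delta_pos": [0,0,0],"turn": -0.9},
    {"delta_pos": [0,0,0],"turn": -0.9},
    {"delta_pos": [0,0,0],"turn": -0.9},
    {"delta_pos": [0,0,0],"turn": -0.9},
    {"delta_pos": [0,0,0],"turn": -0.9},
    {"delta_pos": [0,0,0],"turn": -0.33},
    {"delta_pos": [-0.3,0,0],"turn": 0},
    {"delta_pos": [-0.6,0,0],"turn": 0},
    {"delta_pos": [-0.8,0,0],"turn": 0},
    {"delta_pos": [-0.8,0,0],"turn": 0},
    {"delta_pos": [-0.8,0,0],"turn": 0}
  ]
}}

```text
clock: 9.77
ee_pos: [0.4585, 0.0901, 0.1874]
ee_rot: [-0.001, 0.702, 0.713, -0.001]
contact_force: [0.7, 0.2, -4.6]
width: 0.0428
grip_force: 51.9
```

Call:
{"fn": "servo_tool", "kwargs": {
  "targets": [
    {"delta_pos": [-0.8,0,0],"turn": 0},
    {"delta_pos": [-0.8,0.1,0],"turn": 0},
    {"delta_pos": [-0.8,0.1,0],"turn": 0},
    {"delta_pos": [-0.8,0.1,0],"turn": 0},
    {"delta_pos": [-0.8,0.1,0],"turn": 0},
    {"delta_pos": [-0.8,0.1,0],"turn": 0},
    {"delta_pos": [-0.8,0.1,0],"turn": 0},
    {"delta_pos": [-0.8,0.1,0],"turn": 0},
    {"delta_pos": [-0.8,0.1,0],"turn": 0},
    {"delta_pos": [-0.8,0.1,0],"turn": 0},
    {"delta_pos": [-0.8,0,0],"turn": 0},
    {"delta_pos": [-0.8,0,0],"turn": 0}
  ]
}}

```text
clock: 10.77
ee_pos: [0.4848, -0.1493, 0.1874]
ee_rot: [-0.001, 0.702, 0.712, -0.0]
contact_force: [0.1, 0.1, -5.2]
width: 0.0429
grip_force: 51.9
```

Call:
{"fn": "servo_tool", "kwargs": {
  "targets": [
    {"delta_pos": [-0.8,0,0],"turn": 0},
    {"delta_pos": [-0.8,0,0],"turn": 0},
    {"delta_pos": [-0.8,0,0],"turn": 0},
    {"delta_pos": [-0.8,0,0],"turn": 0},
    {"delta_pos": [-0.8,0,0],"turn": 0},
    {"delta_pos": [-0.6,0,0],"turn": 0},
    {"delta_pos": [-0.1,0,0],"turn": 0},
    {"delta_pos": [0,0,0],"turn": 0},
    {"delta_pos": [0,0,0],"turn": 0},
    {"delta_pos": [0,0,0],"turn": 0}
  ]
}}

```text
clock: 11.6
ee_pos: [0.4876, -0.2647, 0.1884]
ee_rot: [-0.001, 0.701, 0.713, 0.0]
contact_force: [0.3, -0.6, -4.0]
width: 0.043
grip_force: 51.9
```

```bash
python3 -c "
from h import *
i,C=snap('w4')"
```

```text
11.65 [ 0.4877 -0.2647  0.1886] phi 90.97
```

Call:
{"fn": "servo_tool", "kwargs": {
  "targets": [
    {"delta_pos": [-0.06,0,0.3],"turn": 0},
    {"delta_pos": [0,0,0.6],"turn": 0},
    {"delta_pos": [0,0,0.6],"turn": 0},
    {"delta_pos": [0,0,0.6],"turn": 0},
    {"delta_pos": [0,0,0.6],"turn": 0},
    {"delta_pos": [0,0,0.6],"turn": 0},
    {"delta_pos": [0,0,0.4],"turn": 0},
    {"delta_pos": [0,0,0.3],"turn": 0},
    {"delta_pos": [0,0,0],"turn": 0},
    {"delta_pos": [0,0,0],"turn": 0}
  ]
}}

```text
clock: 12.48
ee_pos: [0.4878, -0.267, 0.0887]
ee_rot: [-0.0, 0.701, 0.713, -0.0]
contact_force: [0.6, 0.6, -4.5]
width: 0.0429
grip_force: 51.8
```

```bash
python3 - <<'E'
from h import *
i,C=snap('w5'); s=viewer.snapshot('side'); cv2.imwrite('pics/s5.png',s)
cv2.imwrite('pics/c5.png',np.vstack([cv2.resize(i[60:300,150:490],(680,480))[:300],cv2.resize(s[120:270,300:470],(340,300)).repeat(1,0)[:, :].copy() if 0 else np.hstack([cv2.resize(s[140:260,290:426],(340,300)),cv2.resize(i[80:230,220:390],(340,300))])]))
d=np.load('rest.npz'); print(proj("wrist",d['O']+d['R']@[0,.062,.012],C))
E
```

```text
12.5333 [ 0.4883 -0.2674  0.0894] phi 90.94
[[282.57801627 159.99845202]]
```

View pics/c5.png

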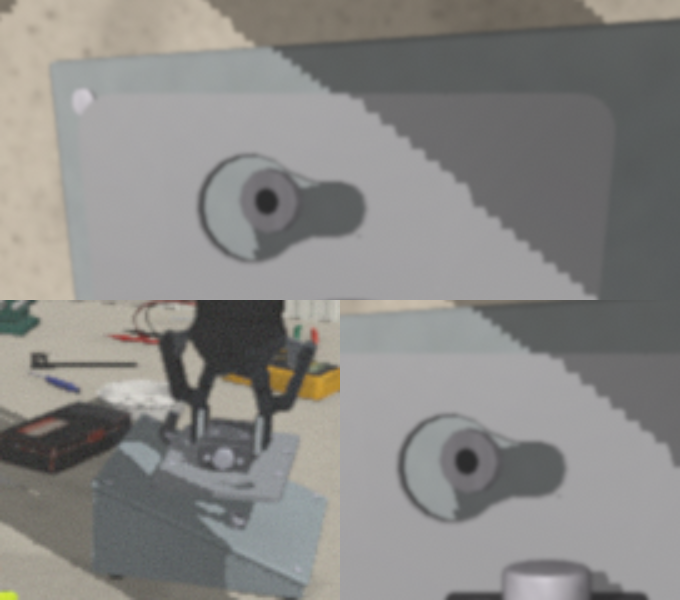

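Through the left keyhole the screw head appears at (283,160.5), against a prediction of (282.6,160.0), so the alignment is good. Now I lower until the upper edge touches.

Call:
{"fn": "servo_tool", "kwargs": {
  "targets": [
    {"delta_pos": [0.02,0,0.1],"turn": 0},
    {"delta_pos": [0,0,0.1],"turn": 0},
    {"delta_pos": [0,0,0.1],"turn": 0},
    {"delta_pos": [0,0,0],"turn": 0},
    {"delta_pos": [0,0,0],"turn": 0}
  ]
}}

```text
clock: 13.0
ee_pos: [0.4876, -0.2666, 0.0811]
ee_rot: [-0.0, 0.701, 0.713, -0.0]
contact_force: [-0.4, -0.3, -4.5]
width: 0.0431
grip_force: 51.8
```

Call:
{"fn": "servo_tool", "kwargs": {
  "targets": [
    {"delta_pos": [0,0,0.05],"turn": 0},
    {"delta_pos": [0,0,0],"turn": 0},
    {"delta_pos": [0,0,0],"turn": 0}
  ]
}}

```text
clock: 13.25
ee_pos: [0.488, -0.2669, 0.0803]
ee_rot: [0.0, 0.701, 0.713, 0.0]
contact_force: [0.6, 1.0, -2.7]
width: 0.0429
grip_force: 52.0
```

Call:
{"fn": "servo_tool", "kwargs": {
  "targets": [
    {"delta_pos": [0,0,0.05],"turn": 0},
    {"delta_pos": [0,0,0],"turn": 0},
    {"delta_pos": [0,0,0],"turn": 0}
  ]
}}

```text
clock: 13.5
ee_pos: [0.4881, -0.2669, 0.0801]
ee_rot: [0.0, 0.701, 0.713, 0.0]
contact_force: [-4.8, 2.3, 6.5]
width: 0.0432
grip_force: 53.0
```

Call:
{"fn": "servo_tool", "kwargs": {
  "targets": [
    {"delta_pos": [0,-0.02,0],"turn": 0},
    {"delta_pos": [0,0,0],"turn": 0},
    {"delta_pos": [0,0,0],"turn": 0}
  ],
  "gripper": 0.06,
  "force": 20
}}

```text
clock: 13.75
ee_pos: [0.4868, -0.2668, 0.0785]
ee_rot: [-0.0, 0.701, 0.713, -0.0]
contact_force: [-3.4, -1.3, -1.1]
width: 0.0454
grip_force: 1.5
```

Call:
{"fn": "servo_tool", "kwargs": {
  "targets": [
    {"delta_pos": [0,-0.035,0],"turn": 0},
    {"delta_pos": [0,0,0],"turn": 0},
    {"delta_pos": [0,0,0],"turn": 0}
  ],
  "gripper": 0.1
}}

```text
clock: 14.0
ee_pos: [0.4859, -0.2665, 0.0783]
ee_rot: [-0.001, 0.701, 0.713, -0.0]
contact_force: [-3.6, 0.1, -3.2]
width: 0.0467
grip_force: 1.8
```

Call:
{"fn": "servo_tool", "kwargs": {
  "targets": [
    {"delta_pos": [0,-0.035,0],"turn": 0},
    {"delta_pos": [0,0,0],"turn": 0},
    {"delta_pos": [0,0,0],"turn": 0}
  ],
  "gripper": 0.14
}}

```text
clock: 14.25
ee_pos: [0.4865, -0.2671, 0.0795]
ee_rot: [0.001, 0.701, 0.713, 0.0]
contact_force: [0.1, 0.1, -0.3]
width: 0.0488
grip_force: 0.0
```

Call:
{"fn": "servo_tool", "kwargs": {
  "targets": [
    {"delta_pos": [0,-0.035,0],"turn": 0},
    {"delta_pos": [0,0,0],"turn": 0},
    {"delta_pos": [0,0,0],"turn": 0}
  ],
  "gripper": 0.18
}}

```text
clock: 14.5
ee_pos: [0.4849, -0.2669, 0.0791]
ee_rot: [0.0, 0.701, 0.713, 0.0]
contact_force: [-0.1, 0.5, 0.2]
width: 0.0503
grip_force: 0.0
```

Call:
{"fn": "servo_tool", "kwargs": {
  "targets": [
    {"delta_pos": [0,-0.035,0],"turn": 0},
    {"delta_pos": [0,0,0],"turn": 0},
    {"delta_pos": [0,0,0],"turn": 0}
  ],
  "gripper": 0.22
}}

```text
clock: 14.75
ee_pos: [0.4838, -0.2668, 0.0788]
ee_rot: [0.0, 0.701, 0.713, 0.0]
contact_force: [0.6, 0.8, 0.8]
width: 0.052
grip_force: 0.0
```

```bash
python3 - <<'E'
from h import *
i,C=snap('w6'); s=viewer.snapshot('side'); cv2.imwrite('pics/s6.png',s)
cv2.imwrite('pics/c6.png',np.vstack([cv2.resize(i[60:210,150:490],(680,300)),np.hstack([cv2.resize(s[140:260,290:426],(340,300)),cv2.resize(i[180:330,220:390],(340,300))])]))
E
```

```text
14.8 [ 0.4838 -0.2668  0.0788] phi 90.92
```

View pics/c6.png

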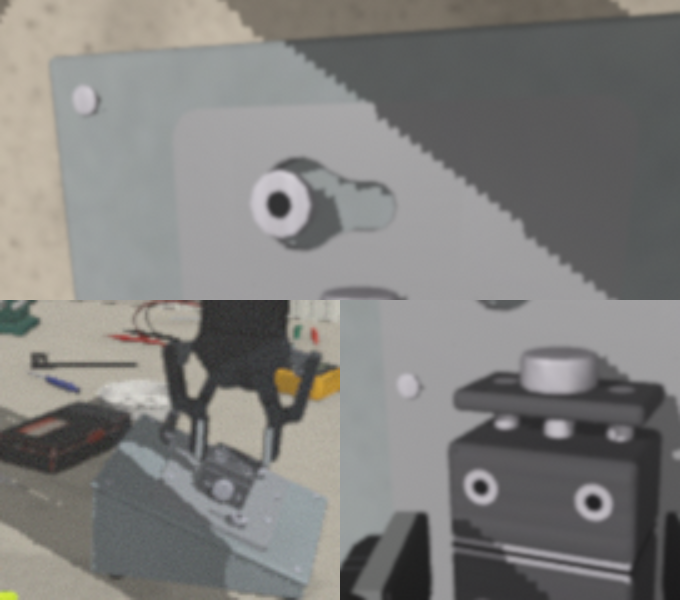

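The plate is down, flat, and free of the fingers. The screw head is up through the round end at crop (279,205), with the round end's centre near (298,204). Checking x and y in rest_face.

```bash
cat >> h.py <<'E'
d=np.load('rest.npz'); RO,RR=d['O'],d['R']
def onrest(u,v,z,C):
    """pixel -> rest_face coordinates in mm, on the plane z (m) of rest_face"""
    o,k=ray("wrist",u,v,C); o=RR.T@(o-RO); k=RR.T@k; return 1000*(o+k*(z-o[2])/k[2])
E
python3 - <<'E'
from h import *
i,C=ld('w6')
for n,u,v,z in(("head",289,162.3,.012),("round",299,162,.005),("rtop",298.5,139,.005),("slot end",348,163,.005),("left edge",240,111,.005),("left edge2",380,111,.005),("low edge",237,150,.005),("low edge",240,200,.005)): print(n,onrest(u,v,z,C).round(1))
f=i.astype(int)
g=cv2.cvtColor(i,cv2.COLOR_BGR2GRAY); print(g[150,230:246],g[180,230:246],g[100:118,270])
E
```

```text
head [ 0.2 61.7 12. ]
round [ 2.3 61.5  5. ]
rtop [ 2.2 72.4  5. ]
slot end [27.3 61.5  5. ]
left edge [-29.6  86.    5. ]
left edge2 [41.3 83.8  5. ]
low edge [-32.9  67.1   5. ]
low edge [-33.1  40.9   5. ]
[153 153 154 153 154 154 154 156 161 161 162 162 162 161 161 161] [151 152 152 151 152 153 152 153 155 157 159 160 160 160 160 160] [153 151 152 152 153 152 152 153 153 153 151 152 153 158 163 164 165 164]
```

Plate at x≈22.2, y≈−0.5 mm, flat, in range for step 1. Opening, lifting, and moving up-slope of the vice with the fingers shut.

Call:
{"fn": "servo_tool", "kwargs": {
  "targets": [
    {"delta_pos": [0,0,0],"turn": 0},
    {"delta_pos": [0,0,0],"turn": 0},
    {"delta_pos": [0,0,0],"turn": 0},
    {"delta_pos": [0,0,0],"turn": 0},
    {"delta_pos": [0,0,-0.4],"turn": 0},
    {"delta_pos": [0,0,-0.7],"turn": 0},
    {"delta_pos": [0,0,-0.7],"turn": 0},
    {"delta_pos": [0,0,-0.7],"turn": 0},
    {"delta_pos": [0,0,-0.7],"turn": 0}
  ],
  "gripper": 0.6
}}

```text
clock: 15.6
ee_pos: [0.4839, -0.2668, 0.1604]
ee_rot: [0.0, 0.701, 0.713, 0.0]
contact_force: [-0.0, -0.5, -0.5]
width: 0.0685
grip_force: 0.0
```

Call:
{"fn": "servo_tool", "kwargs": {
  "targets": [
    {"delta_pos": [0.07,0.4,0],"turn": 0},
    {"delta_pos": [0,0.4,0],"turn": 0},
    {"delta_pos": [0,0.4,0],"turn": 0},
    {"delta_pos": [0,0.4,0],"turn": 0},
    {"delta_pos": [0,0.4,0],"turn": 0},
    {"delta_pos": [0,0,0],"turn": 0},
    {"delta_pos": [0,0,0],"turn": 0},
    {"delta_pos": [0,0,0],"turn": 0},
    {"delta_pos": [0,0,0],"turn": 0},
    {"delta_pos": [0,0,0],"turn": 0}
  ],
  "gripper": -1
}}

```text
clock: 16.43
ee_pos: [0.5334, -0.2642, 0.1587]
ee_rot: [-0.0, 0.701, 0.713, -0.0]
contact_force: [1.2, 0.2, 0.2]
width: 0.0004
grip_force: 0.0
```

```bash
python3 - <<'E'
from h import *
i,C=snap('w7'); print(get_obs()['width'])
g=cv2.cvtColor(i,cv2.COLOR_BGR2GRAY)
ph=proj("wrist",[RO+RR@p for p in([0,.062,.012],[.002,.062,.005],[-.033,.0,.005],[.077,0,.005])],C).round(1); print(ph)
cv2.imwrite('pics/c7.png',i)
E
```

```text
16.4833 [ 0.5334 -0.2643  0.1588] phi 90.91
0.00016980728699520924
[[229.  158.7]
 [237.1 158.4]
 [205.  237.4]
 [335.7 251.4]]
```

View pics/c7.png

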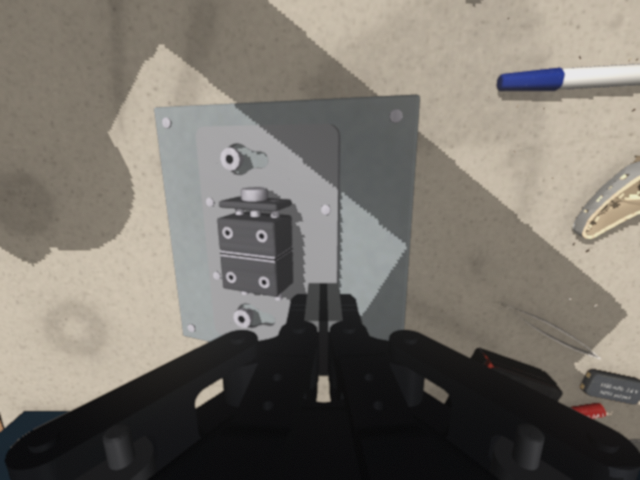

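The picture shows both screw heads up through the round ends, at (231,158) and (243,318), and the shut fingers at (323,290), up-slope of the vice. Descending and pushing along the slope.

Call:
{"fn": "servo_tool", "kwargs": {
  "targets": [
    {"delta_pos": [0,0,0.5],"turn": 0},
    {"delta_pos": [0,0,0.7],"turn": 0},
    {"delta_pos": [0,0,0.7],"turn": 0},
    {"delta_pos": [0,0,0.6],"turn": 0},
    {"delta_pos": [0,0,0.4],"turn": 0},
    {"delta_pos": [0,0,0.05],"turn": 0},
    {"delta_pos": [0,0,0],"turn": 0},
    {"delta_pos": [0,0,0],"turn": 0}
  ]
}}

```text
clock: 17.15
ee_pos: [0.5342, -0.2646, 0.0857]
ee_rot: [0.001, 0.701, 0.713, 0.0]
contact_force: [-0.0, -0.1, 0.9]
width: -0.0
grip_force: 0.0
```

Call:
{"fn": "servo_tool", "kwargs": {
  "targets": [
    {"delta_pos": [0,-0.094,0.034],"turn": 0},
    {"delta_pos": [0,-0.094,0.034],"turn": 0},
    {"delta_pos": [0,-0.094,0.034],"turn": 0},
    {"delta_pos": [0,-0.094,0.034],"turn": 0},
    {"delta_pos": [0,-0.094,0.034],"turn": 0},
    {"delta_pos": [0,-0.094,0.034],"turn": 0}
  ]
}}

```text
clock: 17.65
ee_pos: [0.5194, -0.2645, 0.08]
ee_rot: [0.0, 0.701, 0.713, 0.0]
contact_force: [-0.5, 1.0, -0.6]
width: 0.0003
grip_force: 0.0
```

Call:
{"fn": "servo_tool", "kwargs": {
  "targets": [
    {"delta_pos": [0,-0.094,0.034],"turn": 0},
    {"delta_pos": [0,-0.094,0.034],"turn": 0},
    {"delta_pos": [0,0,0],"turn": 0}
  ]
}}

```text
clock: 17.9
ee_pos: [0.5146, -0.2645, 0.0781]
ee_rot: [-0.0, 0.701, 0.713, -0.0]
contact_force: [0.0, -0.0, -0.1]
width: -0.0001
grip_force: 0.0
```

Call:
{"fn": "servo_tool", "kwargs": {
  "targets": [
    {"delta_pos": [0,-0.094,0.034],"turn": 0},
    {"delta_pos": [0,-0.094,0.034],"turn": 0},
    {"delta_pos": [0,-0.094,0.034],"turn": 0},
    {"delta_pos": [0,-0.094,0.034],"turn": 0}
  ]
}}

```text
clock: 18.23
ee_pos: [0.5055, -0.2647, 0.0749]
ee_rot: [0.0, 0.701, 0.713, 0.0]
contact_force: [1.1, -0.4, 1.3]
width: 0.0
grip_force: 0.7
```

Call:
{"fn": "servo_tool", "kwargs": {
  "targets": [
    {"delta_pos": [0,-0.094,0.034],"turn": 0},
    {"delta_pos": [0,-0.094,0.034],"turn": 0},
    {"delta_pos": [0,-0.094,0.034],"turn": 0}
  ]
}}

```text
clock: 18.48
ee_pos: [0.4983, -0.2648, 0.0723]
ee_rot: [0.0, 0.701, 0.713, 0.0]
contact_force: [1.8, 0.4, -0.2]
width: 0.0002
grip_force: 0.7
```

Call:
{"fn": "servo_tool", "kwargs": {
  "targets": [
    {"delta_pos": [0,-0.094,0.034],"turn": 0},
    {"delta_pos": [0,-0.094,0.034],"turn": 0}
  ]
}}

```text
clock: 18.65
ee_pos: [0.495, -0.2651, 0.0712]
ee_rot: [0.001, 0.702, 0.713, 0.001]
contact_force: [9.7, 2.5, 1.9]
width: 0.0004
grip_force: 5.0
```

Call:
{"fn": "servo_tool", "kwargs": {
  "targets": [
    {"delta_pos": [0,-0.094,0.034],"turn": 0},
    {"delta_pos": [0,0,0],"turn": 0}
  ]
}}

```text
clock: 18.82
ee_pos: [0.4948, -0.2651, 0.0714]
ee_rot: [0.003, 0.702, 0.713, 0.002]
contact_force: [11.0, 2.4, 0.2]
width: -0.0001
grip_force: 5.6
```

```bash
python3 - <<'E'
from h import *
i,C=snap('w8'); print(get_obs()['contact_force'])
cv2.imwrite('pics/c8.png',np.vstack([i[80:380,0:640]]))
print(proj("wrist",[RO+RR@p for p in([0,.062,.012],[0,-.062,.012])],C).round(1))
E
```

```text
18.8667 [ 0.4948 -0.2651  0.0714] phi 90.9
[11.09848155  1.69559288 -0.06634831]
[[262.4 165.7]
 [273.5 394.7]]
```

View pics/c8.png

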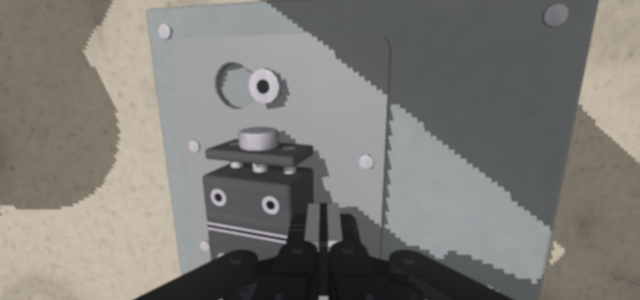

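The head (263,166) has moved into the slot direction: the round end's left rim is at (215,166) and the plate's upper edge at u≈388. I've now viewed 11 pictures, one over the limit of 10, so from here on I work with numbers only.

```bash
python3 - <<'E'
from h import *
i,C=ld('w8'); g=cv2.cvtColor(i,cv2.COLOR_BGR2GRAY)
print("head",onrest(263.2,165.5,.012,C).round(1),"rim",onrest(215.5,165,.005,C).round(1))
for v in(125,140,150): 
    a=g[v,360:410].astype(int); k=360+np.argmax(abs(np.diff(a))); print("upper edge",v,k,onrest(k,v,.005,C).round(1))
for v in(150,200,240):
    a=cv2.GaussianBlur(g,(3,3),0)[v,165:200].astype(int); k=165+np.argmax(abs(a[3:]-a[:-3]))+1.5; print("low",v,k,onrest(k,v,.005,C).round(1))
E
```

```text
head [ 0.4 62.1 12. ] rim [-30.5  61.4   5. ]
upper edge 125 387 [54.5 78.9  5. ]
upper edge 140 388 [55.2 73.   5. ]
upper edge 150 390 [56.2 69.   5. ]
low 150 173.5 [-55.8  68.6   5. ]
low 200 166.5 [-64.6  42.    5. ]
low 240 166.5 [-68.3  18.8   5. ]
```

Call:
{"fn": "servo_tool", "kwargs": {
  "targets": [
    {"delta_pos": [0,-0.1,0.02],"turn": 0},
    {"delta_pos": [0,-0.1,0.02],"turn": 0},
    {"delta_pos": [0,0,0],"turn": 0}
  ]
}}

```text
clock: 19.12
ee_pos: [0.4936, -0.2652, 0.0725]
ee_rot: [0.006, 0.702, 0.712, 0.005]
contact_force: [20.6, 7.5, 4.4]
width: 0.0003
grip_force: 10.5
```

Call:
{"fn": "servo_tool", "kwargs": {
  "targets": [
    {"delta_pos": [0,0.2,-0.1],"turn": 0},
    {"delta_pos": [0,0.3,-0.4],"turn": 0},
    {"delta_pos": [0,0.4,-0.6],"turn": 0},
    {"delta_pos": [0,0.4,-0.6],"turn": 0},
    {"delta_pos": [0,0.4,-0.6],"turn": 0},
    {"delta_pos": [0,0.4,-0.6],"turn": 0},
    {"delta_pos": [0,0,-0.6],"turn": 0},
    {"delta_pos": [0,0,0],"turn": 0},
    {"delta_pos": [0,0,0],"turn": 0}
  ]
}}

```text
clock: 19.87
ee_pos: [0.5391, -0.2645, 0.1569]
ee_rot: [0.001, 0.701, 0.713, -0.0]
contact_force: [0.2, -0.5, -0.7]
width: -0.0001
grip_force: 0.0
```

```bash
python3 - <<'E'
from h import *
i,C=snap('w9'); g=cv2.GaussianBlur(cv2.cvtColor(i,cv2.COLOR_BGR2GRAY),(3,3),0).astype(int)
# scan along rest x at several y on plane z=5mm for plate edges
for y in(.075,.05,.03,-.03):
    for nm,x0 in(("up",.055),("low",-.055)):
        xs=np.arange(x0-.008,x0+.008,.0005); p=proj("wrist",[RO+RR@[x,y,.005] for x in xs],C)
        val=cv2.remap(g.astype(np.float32),p[:,0].astype(np.float32)[None],p[:,1].astype(np.float32)[None],cv2.INTER_LINEAR)[0]
        dv=abs(val[4:]-val[:-4]); k=dv.argmax(); print(nm,y,(1000*xs[k+2]).round(1),dv.max().round(1))
for y in(.062,):
    xs=np.arange(-.04,.0,.001); p=proj("wrist",[RO+RR@[x,y,.005] for x in xs],C).astype(np.float32)
    print(cv2.remap(g.astype(np.float32),p[:,:1],p[:,1:],cv2.INTER_LINEAR)[:,0].round().astype(int))
print("post preds",proj("wrist",[RO+RR@[.088-.022*np.cos(q),-.05-.022*np.sin(q),.024] for q in(1.5,1.9,2.2)],C).round(1))
E
```

```text
19.9167 [ 0.5383 -0.264   0.1556] phi 90.92
up 0.075 55.0 13.9
low 0.075 -61.0 1.2
up 0.05 55.5 62.5
low 0.05 -59.0 1.0
up 0.03 55.5 56.2
low 0.03 -51.5 21.0
up -0.03 61.5 59.3
low -0.03 -48.5 22.2
[164 164 164 164 164 164 164 161 152 132 107  89  84  93 113 136 151 157
 157 158 158 158 157 157 157 158 165 178 193 199 190 157 108  67  50  48
  57  87 134 176]
post preds [[331.  360.7]
 [343.1 361.9]
 [351.5 359.8]]
```

The plate's upper edge is at x≈55.2, so it is home. Now the catch: turn the tool 45° so that its wide face pushes the post toward (−x,+y), and work out the waypoints.

Call:
{"fn": "servo_tool", "kwargs": {
  "targets": [
    {"delta_pos": [0,0,0],"turn": 1},
    {"delta_pos": [0,0,0],"turn": 1},
    {"delta_pos": [0,0,0],"turn": 1},
    {"delta_pos": [0,0,0],"turn": 1},
    {"delta_pos": [0,0,0],"turn": 1},
    {"delta_pos": [0,0,0],"turn": 1},
    {"delta_pos": [0,0,0],"turn": 1},
    {"delta_pos": [0,0,0],"turn": 1},
    {"delta_pos": [0,0,0],"turn": 1},
    {"delta_pos": [0,0,0],"turn": 0.8},
    {"delta_pos": [0,0,0],"turn": 0}
  ]
}}

```text
clock: 20.83
ee_pos: [0.5376, -0.2636, 0.1543]
ee_rot: [-0.001, 0.921, 0.39, -0.001]
contact_force: [-0.4, -0.1, -0.1]
width: 0.0003
grip_force: 0.0
```

```bash
cat > way.py <<'E'
from h import *
o=get_obs(); w,x,y,z=o['ee_rot']; ph=2*np.arctan2(y,x); p=o['ee_pos']; print(o['clock'],p.round(4),np.degrees(ph).round(1))
T=np.array([[np.cos(ph),np.sin(ph),0],[np.sin(ph),-np.cos(ph),0],[0,0,-1]])
c=p
for q in([111,-86,60],[111,-86,13],[105,-81.4,13],[94.7,-82,13],[84.7,-77.6,13],[78.6,-70,13],[76.4,-60.4,13],[75,-59,13]):
    W=RO+RR@(np.array(q)/1000); print(q,W.round(4),"units",(T@(W-c)/.025).round(2)); c=W
E
python3 way.py
```

```text
20.8333 [ 0.5376 -0.2636  0.1543] 45.9
[111, -86, 60] [ 0.5571 -0.3504  0.1393] units [-1.95  2.98  0.6 ]
[111, -86, 13] [ 0.5732 -0.3502  0.0952] units [0.46 0.45 1.77]
[105, -81.4, 13] [ 0.5675 -0.3457  0.0931] units [-0.03 -0.29  0.08]
[94.7, -82, 13] [ 0.5578 -0.3464  0.0896] units [-0.29 -0.26  0.14]
[84.7, -77.6, 13] [ 0.5484 -0.3422  0.0862] units [-0.14 -0.39  0.14]
[78.6, -70, 13] [ 0.5425 -0.3347  0.0841] units [ 0.05 -0.38  0.08]
[76.4, -60.4, 13] [ 0.5403 -0.3251  0.0833] units [ 0.21 -0.33  0.03]
[75, -59, 13] [ 0.5389 -0.3237  0.0829] units [ 0.   -0.08  0.02]
```

Call:
{"fn": "servo_tool", "kwargs": {
  "targets": [
    {"delta_pos": [-0.3,0.7,0],"turn": 0},
    {"delta_pos": [-0.3,0.7,0],"turn": 0},
    {"delta_pos": [-0.3,0.7,0],"turn": 0},
    {"delta_pos": [-0.3,0.7,0],"turn": 0},
    {"delta_pos": [-0.29,0.63,0],"turn": 0},
    {"delta_pos": [0,0,0],"turn": 0},
    {"delta_pos": [0,0,0.6],"turn": 0},
    {"delta_pos": [0,0,0.7],"turn": 0},
    {"delta_pos": [0,0,0.6],"turn": 0},
    {"delta_pos": [0,0,0.3],"turn": 0},
    {"delta_pos": [0,0,0],"turn": 0},
    {"delta_pos": [0,0,0],"turn": 0}
  ]
}}

```text
clock: 21.83
ee_pos: [0.5743, -0.3498, 0.1005]
ee_rot: [-0.001, 0.92, 0.391, -0.0]
contact_force: [0.2, -0.6, -1.0]
width: 0.0
grip_force: 0.0
```

```bash
python3 way.py
```

```text
21.8333 [ 0.5743 -0.3498  0.1005] 46.0
[111, -86, 60] [ 0.5571 -0.3504  0.1393] units [-0.49 -0.48 -1.55]
[111, -86, 13] [ 0.5732 -0.3502  0.0952] units [0.45 0.46 1.77]
[105, -81.4, 13] [ 0.5675 -0.3457  0.0931] units [-0.03 -0.29  0.08]
[94.7, -82, 13] [ 0.5578 -0.3464  0.0896] units [-0.29 -0.26  0.14]
[84.7, -77.6, 13] [ 0.5484 -0.3422  0.0862] units [-0.14 -0.39  0.14]
[78.6, -70, 13] [ 0.5425 -0.3347  0.0841] units [ 0.05 -0.38  0.08]
[76.4, -60.4, 13] [ 0.5403 -0.3251  0.0833] units [ 0.21 -0.33  0.03]
[75, -59, 13] [ 0.5389 -0.3237  0.0829] units [ 0.   -0.08  0.02]
```

Call:
{"fn": "servo_tool", "kwargs": {
  "targets": [
    {"delta_pos": [-0.04,-0.02,0.2],"turn": 0},
    {"delta_pos": [0,-0.15,0.04],"turn": 0},
    {"delta_pos": [-0.03,-0.14,0.04],"turn": 0},
    {"delta_pos": [-0.1,-0.09,0.05],"turn": 0},
    {"delta_pos": [-0.1,-0.09,0.05],"turn": 0},
    {"delta_pos": [-0.09,-0.08,0.04],"turn": 0}
  ]
}}

```text
clock: 22.33
ee_pos: [0.5589, -0.3479, 0.0921]
ee_rot: [0.001, 0.92, 0.391, 0.001]
contact_force: [3.0, -2.7, 3.3]
width: -0.0001
grip_force: 1.7
```

Call:
{"fn": "servo_tool", "kwargs": {
  "targets": [
    {"delta_pos": [-0.05,-0.13,0.05],"turn": 0},
    {"delta_pos": [-0.05,-0.13,0.05],"turn": 0},
    {"delta_pos": [-0.04,-0.13,0.04],"turn": 0}
  ]
}}

```text
clock: 22.58
ee_pos: [0.549, -0.3445, 0.0888]
ee_rot: [0.002, 0.921, 0.391, 0.0]
contact_force: [0.5, -3.8, 6.2]
width: 0.0004
grip_force: 3.3
```

Call:
{"fn": "servo_tool", "kwargs": {
  "targets": [
    {"delta_pos": [0,-0.13,0.03],"turn": 0},
    {"delta_pos": [0.02,-0.13,0.03],"turn": 0},
    {"delta_pos": [0.03,-0.12,0.02],"turn": 0}
  ]
}}

```text
clock: 22.83
ee_pos: [0.5426, -0.3369, 0.0864]
ee_rot: [0.001, 0.921, 0.391, -0.0]
contact_force: [-0.2, -4.2, 5.3]
width: -0.0001
grip_force: 3.1
```

Call:
{"fn": "servo_tool", "kwargs": {
  "targets": [
    {"delta_pos": [0.05,-0.08,0.01],"turn": 0},
    {"delta_pos": [0.05,-0.08,0.01],"turn": 0},
    {"delta_pos": [0.05,-0.08,0.01],"turn": 0}
  ]
}}

```text
clock: 23.08
ee_pos: [0.5407, -0.3295, 0.0853]
ee_rot: [0.001, 0.921, 0.391, -0.0]
contact_force: [-1.2, -4.8, 6.0]
width: -0.0
grip_force: 3.0
```

```bash
python3 way.py | sed -n '1p;8,9p'
```

```text
23.0833 [ 0.5407 -0.3295  0.0853] 46.0
[76.4, -60.4, 13] [ 0.5403 -0.3251  0.0833] units [ 0.21 -0.33  0.03]
[75, -59, 13] [ 0.5389 -0.3237  0.0829] units [ 0.   -0.08  0.02]
```

Call:
{"fn": "servo_tool", "kwargs": {
  "targets": [
    {"delta_pos": [0.05,-0.06,-0.05],"turn": 0},
    {"delta_pos": [0.07,-0.07,0],"turn": 0},
    {"delta_pos": [0,-0.08,0],"turn": 0},
    {"delta_pos": [0,0,0],"turn": 0}
  ]
}}

```text
clock: 23.42
ee_pos: [0.5398, -0.3223, 0.0856]
ee_rot: [0.0, 0.92, 0.391, 0.0]
contact_force: [2.9, -3.4, -0.9]
width: 0.0
grip_force: 2.0
```

Call:
{"fn": "servo_tool", "kwargs": {
  "targets": [
    {"delta_pos": [0.05,-0.06,0],"turn": 0},
    {"delta_pos": [0,0,0],"turn": 0}
  ]
}}

```text
clock: 23.58
ee_pos: [0.5399, -0.3216, 0.0859]
ee_rot: [0.001, 0.92, 0.391, 0.0]
contact_force: [4.2, -6.4, -1.7]
width: 0.0001
grip_force: 3.3
```

Call:
{"fn": "servo_tool", "kwargs": {
  "targets": [
    {"delta_pos": [0.05,-0.06,0],"turn": 0},
    {"delta_pos": [0,0,0],"turn": 0}
  ]
}}

```text
clock: 23.75
ee_pos: [0.5404, -0.3207, 0.0862]
ee_rot: [0.003, 0.92, 0.391, 0.001]
contact_force: [5.2, -8.0, -3.0]
width: -0.0001
grip_force: 4.7
```

Call:
{"fn": "servo_tool", "kwargs": {
  "targets": [
    {"delta_pos": [0.05,-0.1,0],"turn": 0},
    {"delta_pos": [0.05,-0.1,0],"turn": 0},
    {"delta_pos": [0,0,0],"turn": 0}
  ]
}}

```text
clock: 24.0
ee_pos: [0.5411, -0.3183, 0.0877]
ee_rot: [0.007, 0.92, 0.391, 0.003]
contact_force: [13.5, -15.7, -6.6]
width: 0.0001
grip_force: 9.3
```

Call:
{"fn": "servo_tool", "kwargs": {
  "targets": [
    {"delta_pos": [-0.05,0.3,-0.1],"turn": 0},
    {"delta_pos": [0,0.4,-0.6],"turn": 0},
    {"delta_pos": [0.4,0.4,-0.8],"turn": 0},
    {"delta_pos": [0.6,0.5,-0.8],"turn": 0},
    {"delta_pos": [0.6,0.5,-0.8],"turn": 0},
    {"delta_pos": [0.6,0.3,0],"turn": 0},
    {"delta_pos": [0.6,0,0],"turn": 0},
    {"delta_pos": [0,0,0],"turn": 0},
    {"delta_pos": [0,0,0],"turn": 0}
  ]
}}

```text
clock: 24.75
ee_pos: [0.6271, -0.3037, 0.161]
ee_rot: [-0.002, 0.92, 0.392, -0.001]
contact_force: [-0.8, -0.3, 0.7]
width: 0.0002
grip_force: 0.0
```

```bash
python3 - <<'E'
from h import *
def check(cam,i,C):
    g=cv2.GaussianBlur(cv2.cvtColor(i,cv2.COLOR_BGR2GRAY),(3,3),0).astype(np.float32)
    at=lambda P:(lambda p:cv2.remap(g,p[:,:1],p[:,1:],cv2.INTER_LINEAR)[:,0].round().astype(int))(proj(cam,[RO+RR@x for x in P],C).astype(np.float32))
    print(cam,"pivot,post px",proj(cam,[RO+RR@[.088,-.05,.007],RO+RR@[.066,-.05,.024],RO+RR@[.0945,-.071,.024]],C).round().tolist())
    for q in np.arange(-.4,2.2,.2):  # darkness along the bar between pivot and end
        print(round(q,1),at([[.088-s*np.cos(q),-.05-s*np.sin(q),.007] for s in(.008,.011,.014,.027,.029)]), "posttop",at([[.088-.022*np.cos(q),-.05-.022*np.sin(q),.024]]))
    for y in(.075,.05,.03,0,-.02,-.075):
        xs=np.arange(.045,.065,.0005); v=at([[x,y,.005] for x in xs]); d=abs(v[4:]-v[:-4]); print("edge",y,(1000*xs[d.argmax()+2]).round(1),d.max())
i,C=snap('w10'); check("wrist",i,C)
t=viewer.snapshot("top"); cv2.imwrite("pics/top10.png",t); check("top",t,cal("top"))
E
```

```text
24.8 [ 0.6266 -0.3044  0.1611] phi 46.07
wrist pivot,post px [[262.0, 328.0], [236.0, 357.0], [280.0, 361.0]]
-0.4 [133  80  52  39  40] posttop [33]
-0.2 [155  51  38  39  40] posttop [32]
0.0 [171  51  37  38  37] posttop [36]
0.2 [183  69  37  35  35] posttop [36]
0.4 [187 101  57  36  36] posttop [31]
0.6 [178  93  41  30  30] posttop [37]
0.8 [165  67  34  28  28] posttop [27]
1.0 [140  51  33  28  27] posttop [25]
1.2 [115  45  32  26  27] posttop [25]
1.4 [122  55  32  27  26] posttop [25]
1.6 [149  75  32  28  27] posttop [25]
1.8 [160 107  32  28  27] posttop [26]
2.0 [157 147  34  29  28] posttop [27]
edge 0.075 54.0 7
edge 0.05 55.0 46
edge 0.03 54.5 44
edge 0 55.0 44
edge -0.02 55.0 44
edge -0.075 46.5 2
top pivot,post px [[452.0, 269.0], [454.0, 281.0], [466.0, 267.0]]
-0.4 [45 45 46 48 48] posttop [51]
-0.2 [46 47 47 51 52] posttop [53]
0.0 [47 48 48 53 53] posttop [54]
0.2 [48 48 49 54 54] posttop [54]
0.4 [48 49 50 54 54] posttop [55]
0.6 [48 50 51 54 55] posttop [55]
0.8 [48 49 51 54 55] posttop [55]
1.0 [48 49 50 55 55] posttop [55]
1.2 [47 49 51 54 55] posttop [55]
1.4 [47 48 50 53 54] posttop [54]
1.6 [46 47 48 52 52] posttop [53]
1.8 [46 46 46 49 50] posttop [52]
2.0 [45 45 45 48 48] posttop [49]
edge 0.075 46.0 4
edge 0.05 54.5 11
edge 0.03 54.0 18
edge 0 46.0 2
edge -0.02 46.0 2
edge -0.075 51.5 1
```

The plate is home, but the gripper hides the catch. I back off to see it.

Call:
{"fn": "servo_tool", "kwargs": {
  "targets": [
    {"delta_pos": [-0.6,0,-0.3],"turn": 0},
    {"delta_pos": [-0.6,0,-0.3],"turn": 0},
    {"delta_pos": [-0.6,0,-0.3],"turn": 0},
    {"delta_pos": [-0.6,0,-0.3],"turn": 0},
    {"delta_pos": [-0.6,0,-0.3],"turn": 0},
    {"delta_pos": [-0.6,0,-0.3],"turn": 0},
    {"delta_pos": [0,0,0],"turn": 0},
    {"delta_pos": [0,0,0],"turn": 0}
  ]
}}

```text
clock: 25.52
ee_pos: [0.565, -0.372, 0.2095]
ee_rot: [0.001, 0.921, 0.39, 0.001]
contact_force: [0.3, 0.3, 0.5]
width: 0.0003
grip_force: 0.0
```

```bash
python3 - <<'E'
from h import *
i,C=snap('w11')
g=cv2.GaussianBlur(cv2.cvtColor(i,cv2.COLOR_BGR2GRAY),(3,3),0).astype(np.float32)
at=lambda P:(lambda p:cv2.remap(g,p[:,:1],p[:,1:],cv2.INTER_LINEAR)[:,0].round().astype(int))(proj("wrist",[RO+RR@x for x in P],C).astype(np.float32))
print(proj("wrist",[RO+RR@[.088,-.05,.007],RO+RR@[.066,-.05,.024]],C).round().tolist())
for q in np.arange(-.6,2.3,.2): print(round(q,1),at([[.088-s*np.cos(q),-.05-s*np.sin(q),.007] for s in(.008,.011,.014,.027,.029)]),"post",at([[.088-.022*np.cos(q),-.05-.022*np.sin(q),.024]]))
print("bar edges across (y -65..-35) at x=.078,.07,.06")
for x in(.078,.07,.06): print(at([[x,y,.007] for y in np.arange(-.065,-.034,.001)]))
print("post top row",at([[.066,y,.024] for y in np.arange(-.062,-.037,.001)]))
for y in(.03,0,-.02,-.075):
    xs=np.arange(.045,.065,.0005); v=at([[x,y,.005] for x in xs]); d=abs(v[4:]-v[:-4]); print("edge",y,(1000*xs[d.argmax()+2]).round(1),d.max())
E
```

```text
25.5667 [ 0.5653 -0.3709  0.2086] phi 45.94
[[263.0, 194.0], [239.0, 219.0]]
-0.6 [113 114 157 169 168] post [135]
-0.4 [116 104 106 162 133] post [167]
-0.2 [119 103 102  68  70] post [129]
0.0 [119 105 100  65  85] post [201]
0.2 [114 100  79  74  75] post [122]
0.4 [107  96  73 160 124] post [168]
0.6 [102  92  96 171 165] post [136]
0.8 [ 95  98 101 169 168] post [98]
1.0 [ 92 103 100 167 166] post [160]
1.2 [ 96 132 112 168 167] post [167]
1.4 [103 163 158 165 166] post [167]
1.6 [108 168 168 166 166] post [167]
1.8 [106 165 169 167 167] post [166]
2.0 [ 93 136 169 167 168] post [165]
2.2 [ 80 111 165 167 167] post [166]
bar edges across (y -65..-35) at x=.078,.07,.06
[106 101 100 100 100 101 100  97  92  91  94  97  99 101 103 104 104 103
 103 104 104 111 134 162 177 181 180 176 173 170 170]
[171 171 170 167 159 144 124 105  86  71  66  63  62  61  62  63  63  65
  71  83  95 107 130 154 166 168 168 168 168 168 168]
[ 95  96  98 100 103 103  99  96  91  79  65  59  61  65  69  72  73  72
  69  67  66  73  86  95  99 103 107 106 101  97  97]
post top row [170 170 170 170 169 165 149 128 132 166 194 201 201 200 194 173 140 125
 142 163 170 171 170 170 171]
edge 0.03 55.0 51
edge 0 55.0 46
edge -0.02 55.5 46
edge -0.075 55.5 42
```

The post's bright top is centred at y = −50 mm, so the catch is at q≈0. The plate's edge lies at x = 55.0–55.5 mm across its width, so it is home and square.

```bash
python3 -c "
from h import *
print(r.job_done())"
```

```text
the job is handed in; nothing more can be done
None
```

I handed the job in at about 26 s: the board vice is home under both screw heads and the catch is closed at its stop, both measured in the last wrist picture; no verdict came back, and I viewed 11 pictures against the limit of 10.

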